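# Wind up the clockwork lamp demonstrator

## Task

Wind up the clockwork demonstrator that drives the lamp: turn its winged key clockwise (seen from above) by about a quarter turn, let go of it completely, then take hold again and wind it on until it is fully wound, with its wings in line with the two dark marks on top of the drum. Let go of it, and leave the key of the other demonstrator, the one that drives the little fan, as it is.

Things in the scene. Friction and masses are not known exactly. Their poses are not given: they have to be found in the camera images.
- lamp_key (a joint): Winding angle (rad) of the key on the lamp demonstrator: 0 unwound, 2.4 fully wound against a hard stop; grows as the key turns clockwise seen from above. Starts between 0 and 0.4. A spring pulls back, but ratchet-like friction holds the key wherever it is let go; turning it takes 0.07 to 0.11 N m.
- lamp_key_grip (a point): Point to grip: middle of the lamp demonstrator's steel key, on its upright turning axis, 90 mm above the table. The key is an upright flat butterfly plate with two round wings, 52 mm long along point x, 8 mm thick along point y, 28 mm high (14 up and down from here), on a 10 mm stem; point z is up and the point turns with the key. The drum's top is 30 mm below this point.
- lamp_unit: Lamp demonstrator, screwed down; origin on the table under the key axis. Plywood board 190 x 110 x 15 mm, x from -55 to 135; aluminium spring drum of radius 39 mm, top at 60 mm, below the key. Two short dark lines on the drum's top, along x either side of the key, show where the wings point when fully wound. White lamp holder with glass bulb at x = 102 mm, top at 94 mm.
- fan_key_wing (a point): Outer end of one wing of the other demonstrator's key, 25 mm from its axis, 90 mm above the table. Same board, drum and key, but with a small motor and white three-bladed fan in place of the lamp. To be left alone. Which of the two stands on the robot's left varies.
There are look-alikes about, which are no part of the job. Leave any green, purple or red look-alike of the lamp_unit alone.

How it is judged:
By the outcome, as a careful person would: the job done as asked, in the order asked, and still so for the second after the job is handed in, with the robot touching nothing.
It also fails if it takes over 51 s, if anything falls off the work surface, if the arm or the gripper's body presses on something with over 40 N, if the wrist force passes 120 N, or if a joint passes its speed limit or range.

## Robot

A 6-joint arm with a two-finger parallel gripper is mounted at the origin on the work surface. World frame = base frame: x ahead of the robot, y to its left, z up, the work surface at z = 0. Lengths are in m, angles in rad, forces in N, time in s.
With the tool pointing down it reaches from about 0.35 to 0.775 m from the base axis. Payload 7.3 kg.
Tool frame: the origin (TCP) lies midway between the tips of the shut fingers; the grasp point (between the pads) lies 19 mm behind it; z points along the fingers, y is the line along which they close (so a half turn about z gives the same grasp; the last joint's range is limited). The gripper opens to 92 mm and grips with 3 to 60 N. Pads are 19 mm wide; open, the fingers measure 130 mm over their backs; the gripper's body (75 mm by 190 mm) begins 47 mm behind the grasp point.
Start: joints at [-1.446, 0.342, 1.524, -0, 1.275, -0.146], TCP at [0.14, -0.506, 0.227] pointing down, gripper open.
Joint ranges: [-2.53, 2.53], [-0.77, 2.02], [0.04, 2.7], [-1, 4.14], [0.28, 2.66], [-3.11, 3.11]. Speed limits (rad/s): [2.57, 2.57, 3.14, 3.14, 3.14, 3.14].

## Interface

Orientations are given as a rotation vector (axis times angle).
In Python, from workcell import env, eyes, nets gives the robot as it stands.
- The arm moves only by the tool apply_moves, never from a script. Its argument "plan" is a list of rows, each a list of 4 numbers: the shift along the tool's x, y, z in m, then the turn about the tool's z in degrees. A call has exactly 8 rows; each row shifts and turns the commanded pose from where the row before left it, along the tool's axes as they then stand; what a row does not reach is not made up. A row lasts 1/8 s, in which the tool goes at most 62.5 mm and 10.7 degrees, less where a joint would pass 70% of its speed; a pose out of reach is approached as far as the arm can. A call with a gripper value outside its range is refused whole. "jaw" is the closure, from -1 (fully open) to 1 (shut), set as the call begins (left out, the last holds). The fingers move at their own pace and stop on an object; "squeeze" is the grip in N (left out, the last holds). Time passes only in rows, so rows that do not move let the fingers close, or fill a call up. It gives the time, the measured TCP pose, the force, the opening and the grip force at its end, in the units of the state.
- env.sense(): the state, without advancing time (a new reading comes with each control period).
- eyes.camera(name): name is "scene" or "top" or "wrist"; returns a dict with "pixels" (384x512x3 uint8, red, green, blue), "z_map" (384x512 float32, m along the optical axis (not along the pixel's ray), 0 where there is no reading), "fovy" (degrees; the focal length in pixels is half the picture's height over the tangent of half this angle, whatever the lens; pixels are square), "cx", "cy" (the principal point, pixels), "T" (4x4, takes a point from camera to world coordinates). Camera axes: x right, y up, looking along -z (the intrinsics and any distortion apply to the point x, -y, -z); pixel columns grow to the right and rows downward; lengths in m; the calibration is good to about 2 mm. The wrist camera is an equidistant fisheye: a pixel r from the principal point sees the ray r / f radians off the axis. A picture is of the moment at which its call begins.
- env.job_done(): hands the job in; it is judged then, once.
Trained networks look in the newest picture that a camera, given by its name, has taken for a name from the list of things; names that differ only in an ending like _2 or _b are one class to them, and where a whole thing is asked for, a point or a joint stands for the part that bears it (a point fixed in the world has none). Each returns a list of dicts, best first, with "p" (0 to 1); they miss things now and then, are a little off and sometimes report something else, mostly with a low value. They report only what shows in the picture. A call takes as long as a camera call. They do not tell look-alikes from the thing itself.
- nets.recognise(camera, name): "xyz" ([x, y, z] in m, in world coordinates, good to about 4 mm: the middle of the surface that is visible of it).
- nets.landmark_of(camera, name): "xyz" ([x, y, z] in m, in world coordinates, good to about 4 mm: a listed point, or the origin of a listed thing).
The state is a dict: "t": time; "joint_pos": joint angles; "qd": joint speeds; "joint_efforts": joint torques, N m; "eef_pos": TCP position; "tool_rot": TCP orientation; "contact_force": force on the tool from outside, world axes, zero at the start; "moment": the same for the moment, N m; "gripper_width": finger opening in m; "gripper_force": force on a finger pad.
Only numpy, scipy, OpenCV 4.12 (cv2) and the standard library are available. Lean on these libraries where they do the work, as an engineer would, in place of code of your own. Each camera call takes 0.05 s, during which the arm holds its last target. There are 200 camera calls.

## Working session

There is one attempt and no reset: what is moved stays moved. The work goes in short steps, Python scripts to look and compute and a tool call to move; the robot and the scene stay as the last step left them, time stands still between calls to the robot, and variables do not carry over. Pictures are saved under pics/ and viewed, at most 10 in all, crops included, and the job is handed in when it is done.

Besides the shell and the picture viewer there is one more tool, called after "Request:" as a command line: name --pt "numbers of a row" for each row, then --argument value for the rest. apply_moves: Moves the arm, as the interface text tells. Its arguments: {"type":"object","properties":{"plan":{"type":"array","items":{"type":"array","items":{"type":"number"}}},"jaw":{"type":"number"},"squeeze":{"type":"number"}},"required":["plan"]}

```bash
mkdir -p pics; ls
cat > h.py <<'E'
import numpy as np, cv2
from workcell import env, eyes, nets
def shot(n,f):
    c=eyes.camera(n); cv2.imwrite('pics/'+f,c['pixels'][:,:,::-1]); return c
def world(c):
    H,W=c['z_map'].shape; f=H/2/np.tan(np.radians(c['fovy'])/2)
    u,v=np.meshgrid(np.arange(W),np.arange(H)); z=c['z_map']
    P=np.stack([(u-c['cx'])/f*z,-(v-c['cy'])/f*z,-z,np.ones_like(z)],-1)
    return (P@c['T'].T)[...,:3]
E
python3 - <<'E'
from h import *
a=shot('top','t1.png'); 
for n in ['lamp_key_grip','lamp_unit','fan_key_wing']:
    print(n,[(np.round(d['xyz'],3),round(d['p'],2)) for d in nets.landmark_of('top',n)])
b=shot('scene','s1.png')
for n in ['lamp_key_grip','lamp_unit','fan_key_wing']:
    print(n,[(np.round(d['xyz'],3),round(d['p'],2)) for d in nets.landmark_of('scene',n)])
np.savez('top.npz',w=world(a),p=a['pixels'])
s=env.sense();print(s['t'],s['eef_pos'],s['tool_rot'],s['gripper_width'])
E
```

```text
pics
lamp_key_grip [(array([0.509, 0.233, 0.087]), 0.63), (array([0.202, 0.371, 0.091]), 0.63), (array([0.288, 0.103, 0.091]), 0.47)]
lamp_unit [(array([0.204, 0.375, 0.001]), 0.67), (array([ 0.512,  0.239, -0.001]), 0.66), (array([0.294, 0.104, 0.   ]), 0.66)]
fan_key_wing [(array([ 0.54 , -0.166,  0.09 ]), 0.69)]
lamp_key_grip [(array([0.292, 0.11 , 0.086]), 0.59), (array([ 0.201, -0.251,  0.086]), 0.48), (array([0.512, 0.235, 0.093]), 0.44), (array([0.201, 0.372, 0.083]), 0.41)]
lamp_unit [(array([ 0.208, -0.256, -0.004]), 0.81), (array([0.2  , 0.374, 0.002]), 0.74), (array([ 0.509,  0.234, -0.001]), 0.68)]
fan_key_wing [(array([ 0.541, -0.172,  0.089]), 0.77)]
0.4 [ 0.14044739 -0.50582066  0.22664938] [-3.11272121e+00 -4.23943164e-01 -5.27376126e-05] 0.09156388882006289
```

View pics/t1.png

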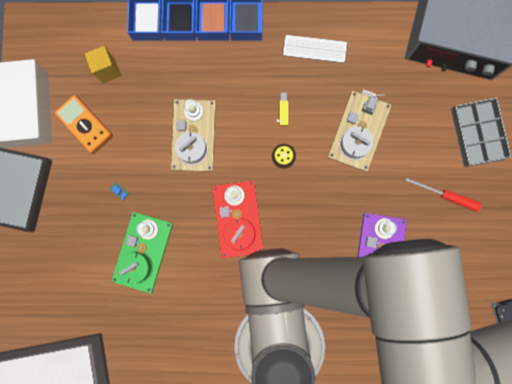

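View pics/s1.png

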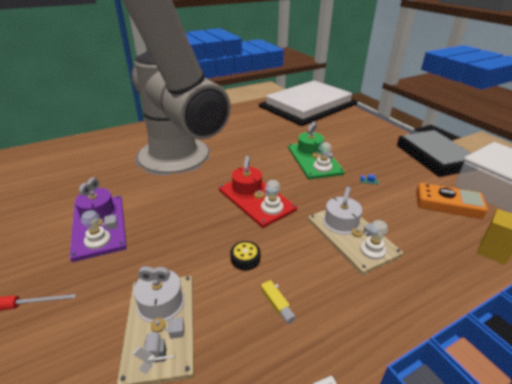

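The top view shows the plywood lamp unit with its key near pixel (190,147), the bulb at (192,108), and the fan unit at (357,142). The red, green and purple units are look-alikes. Next I measure the key and the board axis.

Run:
```python
from h import *
d=np.load('top.npz');w,p=d['w'],d['p']
near=np.hypot(w[...,0]-.51,w[...,1]-.235)<.045
k=near&(w[...,2]>.078)&(w[...,2]<.12)
q=w[k]; print('key',len(q),q.mean(0),q[:,2].max())
r=cv2.minAreaRect(q[:,:2].astype(np.float32)*1000);print(r)
u,s,v=np.linalg.svd(q[:,:2]-q[:,:2].mean(0));print('key dir deg',np.degrees(np.arctan2(v[0,1],v[0,0])))
dr=near&(abs(w[...,2]-.06)<.006);print('drum',dr.sum(),w[dr].mean(0),cv2.minEnclosingCircle(w[dr|k][:,:2].astype(np.float32)*1000))
b=(abs(w[...,2]-.015)<.007)&(abs(w[...,0]-.55)<.16)&(abs(w[...,1]-.235)<.09)
b|=near&(w[...,2]>.04)
print('board',cv2.minAreaRect(w[b][:,:2].astype(np.float32)*1000))
l=(w[...,2]>.075)&(w[...,0]>.57)&(w[...,0]<.65)&(abs(w[...,1]-.235)<.06);print('lamp',w[l].mean(0))
cv2.imwrite('pics/c1.png',cv2.resize(p[90:180,160:225,::-1],None,fx=8,fy=6.6,interpolation=cv2.INTER_CUBIC)[:600])
```

```text
key 112 [0.50769019 0.23060432 0.09648002] 0.10657048544097436
((508.7969665527344, 231.10089111328125), (10.339269638061523, 51.29637908935547), 38.97623062133789)
key dir deg 130.12428988287687
drum 583 [0.50720136 0.22978454 0.0595636 ] ((508.7545471191406, 230.64605712890625), 39.23973083496094)
board ((531.0203247070312, 217.64578247070312), (281.40960693359375, 141.0826416015625), 1.0213669538497925)
lamp [0.60822608 0.22785011 0.08674558]
```

View pics/c1.png

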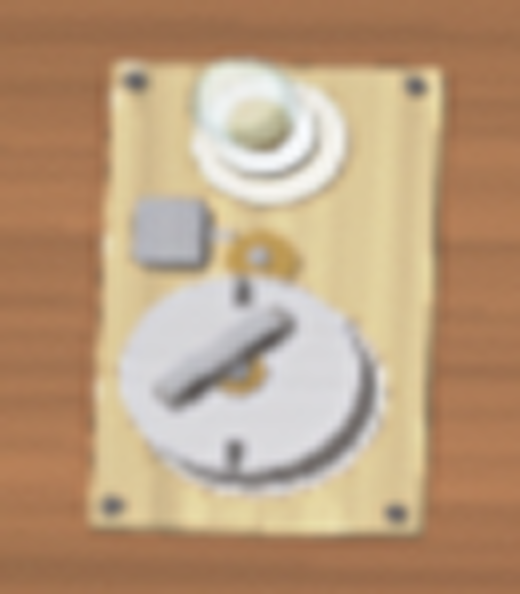

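The key axis is at about (0.509, 0.231). The wings lie at 130° and have to go to about −2° (mod 180), so about 132° clockwise. That puts the start angle near 0.1 rad, which fits the given range. I move over the key first.

Request:
apply_moves --pt "0.045 -0.03 0 0" --pt "0.045 -0.03 0 0" --pt "0.045 -0.03 0 0" --pt "0.045 -0.03 0 0" --pt "0.045 -0.03 0 0" --pt "0.045 -0.03 0 0" --pt "0.045 -0.03 0 0" --pt "0.045 -0.03 0 0" --jaw -0.2 --squeeze 40

```text
t: 1.4
eef_pos: [0.4242, -0.1769, 0.2269]
tool_rot: [3.112, 0.424, 0.001]
contact_force: [0.3, -0.4, -0.3]
gripper_width: 0.0553
gripper_force: 0.0
```

Request:
apply_moves --pt "0.024 -0.0465 0 0" --pt "0.024 -0.0465 0 0" --pt "0.024 -0.0465 0 0" --pt "0.024 -0.0465 0 0" --pt "0.024 -0.0465 0 0" --pt "0.024 -0.0465 0 0" --pt "0.024 -0.0465 0 0" --pt "0.024 -0.0465 0 0"

```text
t: 2.4
eef_pos: [0.5088, 0.2332, 0.2268]
tool_rot: [3.113, 0.424, 0.001]
contact_force: [1.0, -0.4, -0.3]
gripper_width: 0.0551
gripper_force: 0.0
```

Request:
apply_moves --pt "0 0 0 -10" --pt "0 0 0 -10" --pt "0 0 0 -10" --pt "0 0 0 -10" --pt "0 0 0 -10" --pt "0 0 0 -10" --pt "0 0 0 -10" --pt "0 0 0 -10"

```text
t: 3.4
eef_pos: [0.5086, 0.2315, 0.2266]
tool_rot: [-2.105, -2.332, 0.0]
contact_force: [-0.1, 0.6, -0.1]
gripper_width: 0.0551
gripper_force: 0.0
```

Request:
apply_moves --pt "0 0 0 -10" --pt "0 0 0 -10" --pt "0 0 0 -10" --pt "0 0 0 -4.5" --pt "0 0 0 0" --pt "0 0 0 0" --pt "0 0 0 0" --pt "0 0 0 0"

```text
t: 4.4
eef_pos: [0.5086, 0.2315, 0.2267]
tool_rot: [1.328, 2.847, -0.0]
contact_force: [0.4, 0.7, 0.7]
gripper_width: 0.055
gripper_force: 0.0
```

```bash
cat >> h.py <<'E'
from scipy.spatial.transform import Rotation as Ro
def tool():
    s=env.sense();R=Ro.from_rotvec(s['tool_rot']).as_matrix();p=np.array(s['eef_pos'])
    print('t',s['t'],'p',p.round(4),'yawx',np.degrees(np.arctan2(R[1,0],R[0,0])).round(2),'w',round(s['gripper_width'],4),'F',np.round(s['contact_force'],1),'q',np.round(s['joint_pos'],2))
    return p,R
E
python3 - <<'E'
from h import *
p,R=tool(); print((R.T@(np.array([.5088,.231,.19])-p)).round(4))
c=shot('wrist','w1.png');g=c['pixels']
print(c['fovy'],c['cx'],c['cy'])
E
```

```text
t 4.4 p [0.5086 0.2315 0.2267] yawx 129.99 w 0.055 F [0.4 0.7 0.7] q [ 0.29  0.4   1.43 -0.    1.31 -0.41]
[-0.0005 -0.0002  0.0367]
65.70646984690485 256.7343940234448 195.8074099022679
```

View pics/w1.png

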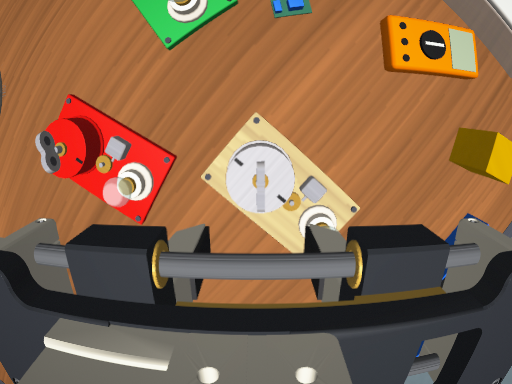

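The wrist view shows the key edge-on and aligned with the tool x axis at about (260,180), centred between the fingers. I check it against the wrist depth.

```bash
cat >> h.py <<'E'
def wristworld(c):
    H,W=c['z_map'].shape; f=H/2/np.tan(np.radians(c['fovy'])/2)
    u,v=np.meshgrid(np.arange(W),np.arange(H)); dx=u-c['cx'];dy=v-c['cy'];r=np.hypot(dx,dy)+1e-9
    t=np.tan(r/f)*c['z_map']
    P=np.stack([dx/r*t,-dy/r*t,-c['z_map'],np.ones_like(r)],-1)
    return (P@c['T'].T)[...,:3]
def key(n='wrist'):
    c=eyes.camera(n); w=wristworld(c) if n=='wrist' else world(c)
    near=np.hypot(w[...,0]-.509,w[...,1]-.231)<.05
    k=near&(w[...,2]>.083)&(w[...,2]<.115); q=w[k]
    dr=near&(abs(w[...,2]-.06)<.005)
    print(n,'key',len(q),q.mean(0).round(4),cv2.minAreaRect(q[:,:2].astype(np.float32)*1000))
    u,s,v=np.linalg.svd(q[:,:2]-q[:,:2].mean(0),full_matrices=False);print('dir',np.degrees(np.arctan2(v[0,1],v[0,0]))%180)
    print('drum',cv2.minEnclosingCircle(w[dr|k][:,:2].astype(np.float32)*1000))
    g=c['pixels'].max(-1); m=dr&(g<90)&(np.hypot(w[...,0]-.509,w[...,1]-.231)<.038)
    print('marks',m.sum(),w[m].round(3)[::max(1,m.sum()//12)])
    return c
E
python3 - <<'E'
from h import *
key()
E
```

```text
wrist key 422 [0.5084 0.2368 0.1007] ((509.64117431640625, 235.099853515625), (8.06113338470459, 49.1392707824707), 40.11402130126953)
dir 130.78735426141435
drum ((510.84735107421875, 233.78842163085938), 39.046390533447266)
marks 35 [[0.475 0.235 0.059]
 [0.475 0.234 0.06 ]
 [0.477 0.235 0.06 ]
 [0.478 0.234 0.06 ]
 [0.479 0.236 0.061]
 [0.48  0.235 0.06 ]
 [0.481 0.234 0.06 ]
 [0.482 0.236 0.061]
 [0.483 0.234 0.059]
 [0.539 0.234 0.061]
 [0.54  0.233 0.06 ]
 [0.542 0.235 0.061]
 [0.541 0.233 0.061]
 [0.544 0.234 0.059]
 [0.544 0.233 0.059]
 [0.544 0.232 0.06 ]
 [0.546 0.233 0.059]
 [0.547 0.232 0.059]]
```

Wrist and top agree to about 3 mm, so I use (0.510, 0.233). The marks run at about −1.5°. I descend and grip.

Request:
apply_moves --pt "0 0.002 0.019 0" --pt "0 0 0.019 0" --pt "0 0 0.019 0" --pt "0 0 0.019 0" --pt "0 0 0.019 0" --pt "0 0 0.019 0" --pt "0 0 0.019 0" --pt "0 0 0.019 0"

```text
t: 5.5
eef_pos: [0.5103, 0.2328, 0.0741]
tool_rot: [1.327, 2.847, 0.0]
contact_force: [-0.3, 0.5, -0.6]
gripper_width: 0.0554
gripper_force: 0.0
```

Request:
apply_moves --pt "0 0 0.001 0" --pt "0 0 0 0" --pt "0 0 0 0" --pt "0 0 0 0" --pt "0 0 0 0" --pt "0 0 0 0" --pt "0 0 0 0" --pt "0 0 0 0" --jaw 1 --squeeze 40

```text
t: 6.5
eef_pos: [0.5115, 0.2337, 0.0742]
tool_rot: [1.327, 2.845, 0.005]
contact_force: [3.4, 5.0, -1.5]
gripper_width: 0.0078
gripper_force: 40.0
```

Run:
```python
from h import *
p,R=tool(); s=env.sense();print(s['gripper_force'],s['moment'],R.T@np.array(s['contact_force']))
```

```text
t 6.5 p [0.5115 0.2337 0.0742] yawx 130.01 w 0.0078 F [ 3.4  5.  -1.5] q [ 0.29  0.57  1.62  0.    0.95 -0.41]
39.997964948415756 [ 0.56655699 -0.58194531 -0.0308484 ] [1.64514886 5.8391648  1.52251047]
```

Request:
apply_moves --pt "0 0.0018 0 0" --pt "0 0 0 5" --pt "0 0 0 8" --pt "0 0 0 8" --pt "0 0 0 8" --pt "0 0 0 8" --pt "0 0 0 8" --pt "0 0 0 0"

```text
t: 7.5
eef_pos: [0.5111, 0.2336, 0.0742]
tool_rot: [-2.318, -2.121, 0.002]
contact_force: [-3.0, -2.0, 6.3]
gripper_width: 0.0078
gripper_force: 40.0
```

Run:
```python
from h import *
p,R=tool(); s=env.sense();print(s['gripper_force'],s['moment'],R.T@np.array(s['contact_force']))
```

```text
t 7.5 p [0.5111 0.2336 0.0742] yawx 84.93 w 0.0078 F [-3.  -2.   6.3] q [ 0.29  0.57  1.61 -0.    0.96  0.38]
40.0059212744236 [-0.33565981  0.23175792 -0.0532509 ] [-2.26406297 -2.78630408 -6.28339359]
```

The grip is good and side forces are low. I complete the quarter turn, then let go and lift clear.

Request:
apply_moves --pt "0 0 0 8" --pt "0 0 0 8" --pt "0 0 0 8" --pt "0 0 0 8" --pt "0 0 0 8" --pt "0 0 0 5" --pt "0 0 0 0" --pt "0 0 0 0"

```text
t: 8.5
eef_pos: [0.5107, 0.2338, 0.0742]
tool_rot: [-2.952, -1.075, 0.003]
contact_force: [-3.4, -1.4, 6.7]
gripper_width: 0.0076
gripper_force: 40.0
```

Request:
apply_moves --pt "0 0 0 0" --pt "0 0 0 0" --pt "0 0 0 0" --pt "0 0 0 0" --pt "0 0 0 0" --pt "0 0 0 0" --pt "0 0 0 0" --pt "0 0 0 0" --jaw -0.2

```text
t: 9.5
eef_pos: [0.5116, 0.2339, 0.0737]
tool_rot: [2.952, 1.075, 0.0]
contact_force: [0.4, 0.7, 1.0]
gripper_width: 0.055
gripper_force: 0.0
```

Request:
apply_moves --pt "0 0 -0.02 0" --pt "0 0 -0.02 0" --pt "0 0 -0.02 0" --pt "0 0 -0.02 0" --pt "0 0 -0.02 0" --pt "0 0 -0.02 0" --pt "0 0 0 0" --pt "0 0 0 0"

```text
t: 10.5
eef_pos: [0.5111, 0.2338, 0.1928]
tool_rot: [-2.952, -1.075, 0.002]
contact_force: [1.0, -0.1, 0.3]
gripper_width: 0.0553
gripper_force: 0.0
```

Run:
```python
from h import *
tool(); key()
```

```text
t 10.5 p [0.5111 0.2338 0.1928] yawx 40.01 w 0.0553 F [ 1.  -0.1  0.3] q [ 0.29  0.44  1.47 -0.    1.23  1.17]
wrist key 504 [0.5135 0.2365 0.1009] ((512.0545654296875, 234.79229736328125), (50.07218933105469, 7.950120449066162), 39.858848571777344)
dir 39.86605968294202
drum ((511.2695007324219, 234.50942993164062), 39.12626647949219)
marks 48 [[0.546 0.234 0.06 ]
 [0.546 0.233 0.06 ]
 [0.544 0.233 0.061]
 [0.543 0.233 0.059]
 [0.542 0.233 0.06 ]
 [0.54  0.233 0.06 ]
 [0.483 0.235 0.061]
 [0.483 0.234 0.061]
 [0.479 0.236 0.061]
 [0.477 0.236 0.06 ]
 [0.476 0.236 0.061]
 [0.475 0.235 0.06 ]]
```

The key stayed at 40° after release, so 90° is done and about 42° remains. I go down again and regrip.

Request:
apply_moves --pt "0 0 0.02 0" --pt "0 0 0.02 0" --pt "0 0 0.02 0" --pt "0 0 0.02 0" --pt "0 0 0.02 0" --pt "0 0 0.019 0" --pt "0 0 0 0" --pt "0 0 0 0"

```text
t: 11.55
eef_pos: [0.5117, 0.2339, 0.0749]
tool_rot: [2.952, 1.075, 0.0]
contact_force: [0.4, -0.7, 0.8]
gripper_width: 0.0551
gripper_force: 0.0
```

Request:
apply_moves --pt "0 0 0 0" --pt "0 0 0 0" --pt "0 0 0 0" --pt "0 0 0 0" --pt "0 0 0 0" --pt "0 0 0 0" --pt "0 0 0 0" --pt "0 0 0 0" --jaw 1

```text
t: 12.55
eef_pos: [0.5113, 0.2342, 0.0747]
tool_rot: [-2.952, -1.075, 0.0]
contact_force: [-2.5, 3.3, 1.5]
gripper_width: 0.008
gripper_force: 40.0
```

Request:
apply_moves --pt "0 0 0 5" --pt "0 0 0 7" --pt "0 0 0 7" --pt "0 0 0 7" --pt "0 0 0 7" --pt "0 0 0 5" --pt "0 0 0 0" --pt "0 0 0 0"

```text
t: 13.55
eef_pos: [0.5113, 0.2341, 0.0747]
tool_rot: [-3.141, -0.058, 0.001]
contact_force: [-3.2, 3.0, 1.9]
gripper_width: 0.0081
gripper_force: 40.0
```

Run:
```python
from h import *
p,R=tool(); s=env.sense();print(s['gripper_force'],s['moment'],R.T@np.array(s['contact_force']))
```

```text
t 13.55 p [0.5113 0.2341 0.0747] yawx 2.11 w 0.0081 F [-3.2  3.   1.9] q [0.29 0.57 1.61 0.   0.96 1.83]
40.000726729631424 [ 0.66091591  0.61480855 -0.03801029] [-3.04808145 -3.09092611 -1.88261705]
```

Now I turn gently into the stop, watching the moment.

Request:
apply_moves --pt "0 0 0 1" --pt "0 0 0 1" --pt "0 0 0 1" --pt "0 0 0 1" --pt "0 0 0 0" --pt "0 0 0 0" --pt "0 0 0 0" --pt "0 0 0 0"

```text
t: 14.55
eef_pos: [0.5113, 0.2341, 0.0747]
tool_rot: [3.141, -0.053, -0.0]
contact_force: [-3.6, 3.5, 1.7]
gripper_width: 0.0075
gripper_force: 40.1
```

Run:
```python
from h import *
tool(); print(env.sense()['moment'])
```

```text
t 14.55 p [0.5113 0.2341 0.0747] yawx -1.92 w 0.0075 F [-3.6  3.5  1.7] q [ 0.29  0.57  1.61 -0.    0.96  1.9 ]
[0.65227826 0.58477567 0.30704838]
```

Request:
apply_moves --pt "0 0 0 0.5" --pt "0 0 0 0.5" --pt "0 0 0 0.5" --pt "0 0 0 0" --pt "0 0 0 0" --pt "0 0 0 0" --pt "0 0 0 0" --pt "0 0 0 0"

```text
t: 15.55
eef_pos: [0.5113, 0.2341, 0.0747]
tool_rot: [3.14, -0.093, -0.0]
contact_force: [-2.3, 2.8, 1.9]
gripper_width: 0.0082
gripper_force: 40.5
```

Run:
```python
from h import *
tool(); print(env.sense()['moment'])
```

```text
t 15.55 p [0.5113 0.2341 0.0747] yawx -3.39 w 0.0082 F [-2.3  2.8  1.9] q [ 0.29  0.57  1.61 -0.    0.96  1.92]
[0.66156862 0.53322787 0.62795108]
```

The moment rises steeply, to 0.63 N m, so the key is on the stop. I release, lift and check.

Request:
apply_moves --pt "0 0 0 0" --pt "0 0 0 0" --pt "0 0 0 0" --pt "0 0 0 0" --pt "0 0 0 0" --pt "0 0 0 0" --pt "0 0 0 0" --pt "0 0 0 0" --jaw -0.2

```text
t: 16.55
eef_pos: [0.5115, 0.2339, 0.0747]
tool_rot: [3.14, -0.095, 0.0]
contact_force: [0.2, -1.3, 0.2]
gripper_width: 0.0549
gripper_force: 0.0
```

Request:
apply_moves --pt "0 0 -0.02 0" --pt "0 0 -0.02 0" --pt "0 0 -0.02 0" --pt "0 0 -0.02 0" --pt "0 0 -0.02 0" --pt "0 0 -0.02 0" --pt "0 0 0 0" --pt "0 0 0 0"

```text
t: 17.55
eef_pos: [0.5111, 0.2338, 0.1938]
tool_rot: [3.14, -0.096, -0.002]
contact_force: [0.2, 0.7, 0.1]
gripper_width: 0.0554
gripper_force: 0.0
```

Run:
```python
from h import *
tool(); c=key(); cv2.imwrite('pics/w2.png',c['pixels'][:,:,::-1])
```

```text
t 17.55 p [0.5111 0.2338 0.1938] yawx -3.49 w 0.0554 F [0.2 0.7 0.1] q [ 0.29  0.44  1.47 -0.    1.23  1.92]
wrist key 523 [0.5146 0.234  0.1007] ((512.353515625, 234.06922912597656), (8.202277183532715, 50.09620666503906), 88.77491760253906)
dir 178.9075618166307
drum ((511.4690246582031, 234.08444213867188), 39.115299224853516)
marks 25 [[0.547 0.233 0.06 ]
 [0.546 0.234 0.061]
 [0.546 0.232 0.059]
 [0.545 0.233 0.06 ]
 [0.544 0.234 0.06 ]
 [0.544 0.232 0.06 ]
 [0.543 0.233 0.061]
 [0.542 0.234 0.061]
 [0.542 0.232 0.061]
 [0.541 0.233 0.061]
 [0.54  0.234 0.059]
 [0.54  0.232 0.062]
 [0.539 0.233 0.06 ]]
```

View pics/w2.png

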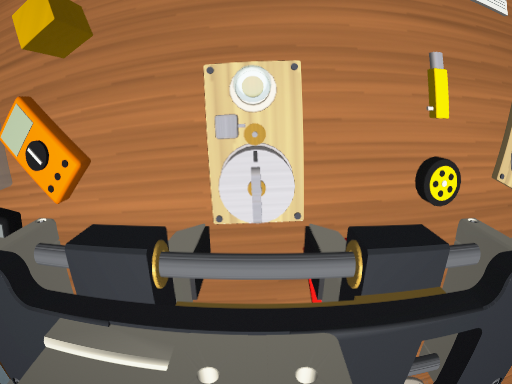

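The wings at (256,190) line up with the dark mark at (255,156). The key measures 178.9°, against marks at about 178.5°. The gripper is open and clear of everything, so I hand in.

Run:
```python
from workcell import env
print(env.job_done())
```

```text
the job is handed in; nothing more can be done
None
```

The lamp key was turned about 90° clockwise, let go, gripped again and wound to its stop with its wings in line with the marks, then released. The fan key was not touched, and the job is handed in.

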